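# Seat the bottle plate of the labelling jig

## Task

In the bottle-labelling jig, turn the pale flat-edged plate with light fingertip pushes on its black post until its red-marked flat faces the yellow alignment bar, then push the plate home and keep it pressed firmly against the bar for a second, so that you feel it seat. Leave it lying flush and square against the bar; never pinch, lift or force the plate, and leave the things around the jig alone.

Things in the scene. Friction and masses are not known exactly. Their poses are not given: they have to be found in the camera images.
- jig: Labelling jig, fixed: green base 180 x 150 mm (x -95 to +85, y +-75), 20 mm thick, with a nest for the plate on top. Origin at the underside, straight below the plate's centre when it is seated on a bar face set right back; x points level towards the alignment bar, z up.
- bar: Alignment bar on the jig, 128 mm long (y): dark steel bracket with a yellow face strip towards the plate, tops 34 mm above the bench. Origin 27 mm above the bench, mid-length, where the yellow face would be if set right back; x points from the plate into the bar. Two screws hold the face firmly 0 to 4 mm nearer the plate than that; the setting differs each time and is not measured: feel for it.
- back_stop (a point): Rearmost point of the inside of the nest's grey wall, 62.5 mm behind the jig's origin, 26 mm above the bench; axes as the jig's. The wall is a half circle of 51.5 mm radius about a point 11 mm behind the jig's origin, carried on towards the bar by straight sides at y = +-51.5 mm; its top is 32 mm above the bench, lower than the plate's top.
- plate: Pale painted metal bottle plate, loose in the nest, about 600 g, 14 mm thick (top 34 mm above the bench): disc of 50 mm radius with one flat 44 mm from the centre, 47 mm long, red stripe on top. Origin on its axis at the underside; x points to the flat, z up. It slides or turns with 1 to 4 N. It must never feel more than 15 N from the fingers, so even a gripper's lightest pinch is too much.
- flat (a point): Middle of the plate's flat face, half-way up (27 mm above the bench); axes as the plate's. Seated, it lies on the bar's yellow face, x axes parallel; with the flat turned away the plate sits 2 to 12.5 mm short of its seat. To seat, press the flat on the bar with more than 6 N for half a second (a push of 9 to 11 N by the fingers is good).
- post (a point): Middle of the plate's black upright post, 14 mm across, 22 mm high (34 to 56 mm above the bench), rigid with the plate, opposite the flat, 34 mm from the plate's centre; axes as the plate's. Pushing it round turns the plate; pushing it along the jig's x slides the plate home. Finger friction can leave the plate cocked with one corner of the flat on the bar: nudging the post sideways squares it.
- sample_bottle: Dark square oil bottle, 46 x 46 mm, 151 mm high, standing near the jig; origin at the centre of its underside. Not to be disturbed.
- tape_roll: Paper-coloured roll of tape lying flat, 84 mm across, 30 mm high; origin at the centre of its underside. Not to be disturbed.
- cap_jar: Jar with red lid, 64 mm across, 75 mm high; origin at the centre of its underside. Not to be disturbed.
Not all that is in view belongs to the job. Leave any pink look-alike of the plate alone.

How it is judged:
By the outcome, as a careful person would: the job done as asked, in the order asked, and still so for the second after the job is handed in, with the robot touching nothing.
It also fails if it takes over 72 s, if anything falls off the work surface, if the arm or the gripper's body presses on something with over 40 N, if the wrist force passes 120 N, or if a joint passes its speed limit or range.

## Robot

A 6-joint arm with a two-finger parallel gripper is mounted at the origin on the work surface. World frame = base frame: x ahead of the robot, y to its left, z up, the work surface at z = 0. Lengths are in mm, angles in rad, forces in N, time in s.
With the tool pointing down it reaches from about 250 to 850 mm from the base axis. Payload 12.5 kg.
Tool frame: the origin (TCP) lies at the very end of the fingers, on their centre line; the grasp point (between the pads) lies 19 mm behind it; z points along the fingers, y is the line along which they close (so a half turn about z gives the same grasp; the last joint's range is limited). The gripper opens to 93 mm and grips with 3 to 60 N. Pads are 15 mm wide; open, the fingers measure 128 mm over their backs; the gripper's body (75 mm by 188 mm) begins 65 mm behind the grasp point.
Start: joints at [1.077, 0.351, 1.652, -0, 1.139, -0.085], TCP at [218.597, 504.677, 192.433] pointing down, gripper open.
Joint ranges: [-2.75, 2.75], [-0.79, 2.1], [0.01, 2.65], [-1.57, 4.71], [0.07, 3.14], [-2.87, 2.87]. Speed limits (rad/s): [2.22, 2.22, 2.79, 3.14, 3.14, 3.14].

## Interface

Orientations are given as a 3x3 rotation matrix whose columns are the frame's x, y, z axes.
In Python, from workcell import r gives the robot as it stands.
- The arm moves only by the tool play_rows, never from a script. Its argument "rows" is a list of rows, each a list of 7 numbers: the shift along the world's x, y, z in m, then the turn, a rotation vector about the world's x, y, z in rad, then the opening in per cent of the stroke, from 0 (shut) to 100 (fully open). In form: [[x, y, z, ax, ay, az, grip], ...]. A call has 1 to 10 rows; each row is the pose to reach, as a shift and turn from the pose commanded when the call began; what a row does not reach only later rows make up. A row lasts 1/10 s, in which the tool goes at most 50 mm and 8.59 degrees, less where a joint would pass 70% of its speed; a pose out of reach is approached as far as the arm can. A call with a gripper value outside its range is refused whole. The fingers move at their own pace and stop on an object; "newtons" is the grip in N (left out, the last holds). Time passes only in rows, so rows that repeat a pose let the fingers close. It gives the time, the measured TCP pose, the force, the opening and the grip force at its end, in the units of the state.
- r.state(): the state, without advancing time (a new reading comes with each control period).
- r.read_camera(name): name is "scene" or "top"; returns the picture (480x640x3 uint8, red, green, blue); there is no depth.
- r.camera_params(name): a dict with "fovy" (degrees; the focal length in pixels is half the picture's height over the tangent of half this angle, whatever the lens; pixels are square), "cx", "cy" (the principal point, pixels), "R" (3x3) and "t" (3): a world point X has camera coordinates R X + t. Camera axes: x right, y down, z forward; pixel columns grow to the right and rows downward; lengths in mm; the calibration is good to about 2 mm. A picture is of the moment at which its call begins. camera_params takes no time and is no camera call.
- r.sign_off(): hands the job in; it is judged then, once.
Trained networks look in the newest picture that a camera, given by its name, has taken for a name from the list of things; names that differ only in an ending like _2 or _b are one class to them, and where a whole thing is asked for, a point or a joint stands for the part that bears it (a point fixed in the world has none). Each returns a list of dicts, best first, with "confidence" (0 to 1); they miss things now and then, are a little off and sometimes report something else, mostly with a low value. They report only what shows in the picture. A call takes as long as a camera call. They do not tell look-alikes from the thing itself.
- r.cut_out(camera, target): "region" (480x640 bool, what is visible of it) and "extent" ([centre column, centre row, width, height] in pixels, round what is visible of it).
The state is a dict: "clock": time; "joint_pos": joint angles; "joint_vel": joint speeds; "effort": joint torques, N m; "tool_pos": TCP position; "eef_rot": TCP orientation; "wrist_force": force on the tool from outside, world axes, zero at the start; "ft_torque": the same for the moment, N m; "width": opening from 0.0 (shut) to 1.0 (fully open); "finger_force": force on a finger pad.
Only numpy, scipy, OpenCV 4.12 (cv2) and the standard library are available. Lean on these libraries where they do the work, as an engineer would, in place of code of your own. Each camera call takes 0.05 s, during which the arm holds its last target. There are 200 camera calls.

## Working session

There is one attempt and no reset: what is moved stays moved. The work goes in short steps, Python scripts to look and compute and a tool call to move; the robot and the scene stay as the last step left them, time stands still between calls to the robot, and variables do not carry over. Pictures are saved under pics/ and viewed, at most 10 in all, crops included, and the job is handed in when it is done.

Besides the shell and the picture viewer there is one more tool, called after "Call:" as name(argument=value, ...), one argument or row to a line, values as JSON. play_rows: Moves the arm, as the interface text tells. Its arguments: {"type":"object","properties":{"rows":{"type":"array"},"newtons":{"type":"number"}},"required":["rows"]}

```bash
mkdir -p pics; python3 - <<'E'
from workcell import r
import cv2, numpy as np
for c in ("scene","top"):
    im=r.read_camera(c); cv2.imwrite(f"pics/{c}0.png",im[:,:,::-1])
    p=r.camera_params(c); print(c,p["fovy"],p["cx"],p["cy"],np.round(p["R"],3).tolist(),np.round(p["t"],1))
    for n in ("jig","bar","plate","post","sample_bottle","tape_roll","cap_jar"):
        print(n,[(np.round(d["extent"]).tolist(),round(d["confidence"],2)) for d in r.cut_out(c,n)[:3]])
s=r.state();print(s["clock"],s["tool_pos"],np.round(s["eef_rot"],3).tolist(),s["width"])
E
```

```text
scene 44.562310991143654 322.7660807974649 241.3869739734722 [[-0.431, 0.902, 0.003], [0.494, 0.239, -0.836], [-0.755, -0.359, -0.548]] [ 260.1 -256.6 1825.1]
jig [([322.0, 254.0, 95.0, 57.0], 0.86)]
bar [([301.0, 254.0, 39.0, 36.0], 0.76), ([321.0, 252.0, 98.0, 57.0], 0.53)]
plate [([323.0, 247.0, 45.0, 28.0], 0.95), ([242.0, 233.0, 47.0, 25.0], 0.95), ([404.0, 270.0, 45.0, 29.0], 0.95)]
post [([299.0, 311.0, 49.0, 42.0], 0.76), ([324.0, 247.0, 39.0, 30.0], 0.72), ([404.0, 267.0, 48.0, 32.0], 0.62)]
sample_bottle [([452.0, 284.0, 33.0, 73.0], 0.59)]
tape_roll [([490.0, 262.0, 38.0, 32.0], 0.83)]
cap_jar [([224.0, 196.0, 23.0, 31.0], 0.61)]
top 53.313362811482705 317.3317519036988 234.9056253301339 [[0.027, -1.0, -0.005], [-0.993, -0.026, -0.112], [0.112, 0.008, -0.994]] [-17.4 607.8 901.7]
jig [([326.0, 248.0, 112.0, 117.0], 0.59)]
bar [([341.0, 221.0, 60.0, 46.0], 0.66)]
plate [([228.0, 255.0, 51.0, 52.0], 0.96), ([300.0, 145.0, 47.0, 47.0], 0.83), ([324.0, 250.0, 50.0, 50.0], 0.79)]
post [([225.0, 255.0, 52.0, 53.0], 0.84), ([323.0, 247.0, 46.0, 51.0], 0.7), ([430.0, 248.0, 48.0, 52.0], 0.62)]
sample_bottle [([157.0, 203.0, 51.0, 41.0], 0.8)]
tape_roll [([134.0, 305.0, 48.0, 41.0], 0.7)]
cap_jar [([500.0, 301.0, 46.0, 34.0], 0.59)]
0.8 [218.59858592 504.6751461  192.43141237] [[-0.918, 0.398, -0.0], [0.398, 0.918, 0.0], [0.0, -0.0, -1.0]] 0.9985940730108066
```

View pics/top0.png

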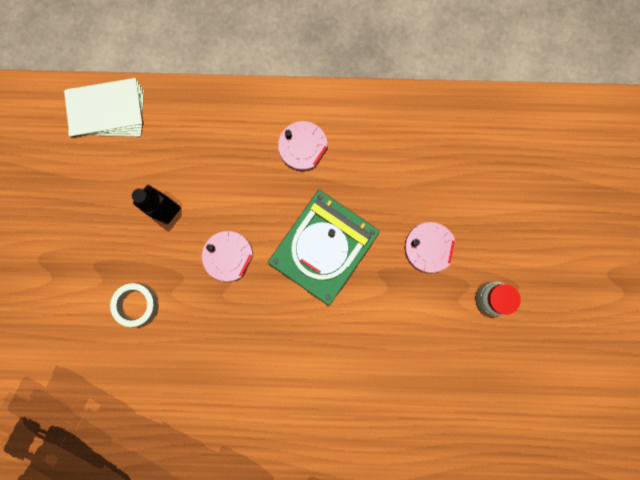

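```bash
python3 - <<'E'
import cv2
a=cv2.imread("pics/top0.png")[180:320,250:400]; cv2.imwrite("pics/c0.png",cv2.resize(a,None,fx=4,fy=4,interpolation=cv2.INTER_CUBIC))
E
```

```text
(no output)
```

View pics/c0.png

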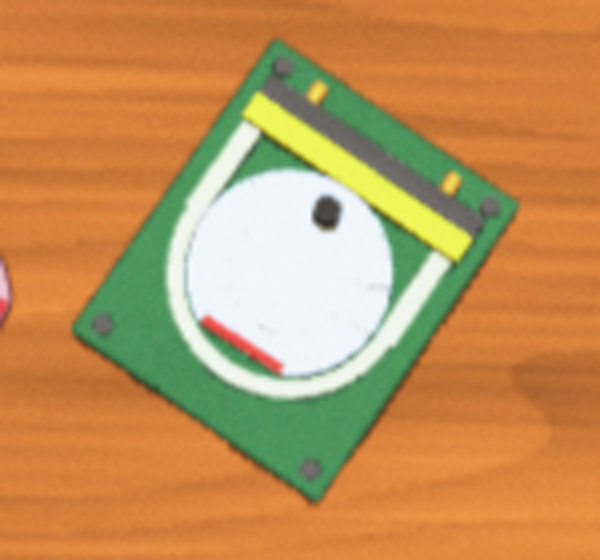

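View pics/scene0.png

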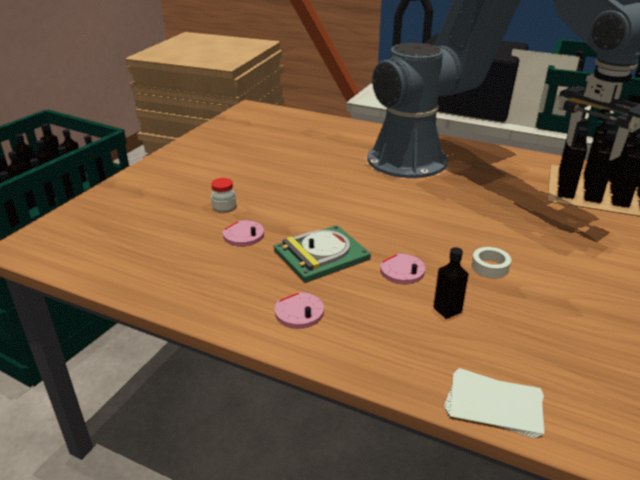

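Candidates: pink look-alikes at top (303,146), (228,256), (430,247), and the pale plate in the green jig at (322,249). The crop confirms the jig one: it is pale, its red flat faces away from the yellow bar at (341,223), and its post is near (332,233), on the bar side. It needs about half a turn.

```bash
cat > h.py <<'E'
from workcell import r
import cv2, numpy as np
def world(c,px,z):
    p=r.camera_params(c); f=240/np.tan(np.radians(p["fovy"]/2)); R=np.array(p["R"]); t=np.array(p["t"])
    px=np.atleast_2d(px).astype(float)
    d=np.c_[(px[:,0]-p["cx"])/f,(px[:,1]-p["cy"])/f,np.ones(len(px))]@R
    o=-R.T@t
    return (o+d*((z-o[2])/d[:,2])[:,None])[:,:2]
def blob(m,roi):
    k=np.zeros_like(m,np.uint8); x0,y0,x1,y1=roi; k[y0:y1,x0:x1]=m[y0:y1,x0:x1]
    n,l,s,c=cv2.connectedComponentsWithStats(k); i=1+np.argmax(s[1:,4]); return l==i
def contour(m):
    return max(cv2.findContours(m.astype(np.uint8),cv2.RETR_EXTERNAL,cv2.CHAIN_APPROX_NONE)[0],key=len)[:,0]
def rect(c,m,z):
    w=world(c,contour(m),z).astype(np.float32); (cx,cy),s,a=cv2.minAreaRect(w); return np.round([cx,cy,*s,a],2)
def masks(im):
    h=cv2.cvtColor(im,cv2.COLOR_RGB2HSV).astype(int); H,S,V=h[...,0],h[...,1],h[...,2]
    return dict(green=(H>60)&(H<90)&(S>80),yellow=(H>22)&(H<35)&(S>150)&(V>150),
      red=((H<6)|(H>174))&(S>150)&(V>120),dark=(V<90)&(S<80),pale=(V>190)&(S<45))
E
cat > look.py <<'E'
from h import *
im=r.read_camera("top"); m=masks(im); roi=(265,185,385,310)
g=rect("top",blob(m["green"],roi),20); print("jig rect",g)
y=rect("top",blob(m["yellow"],roi),34); print("yellow",y)
print("red",rect("top",blob(m["red"],roi),34))
ins=(300,228,350,275)
d=blob(m["dark"],ins); print("post",world("top",np.argwhere(d)[:,::-1].mean(0),47),d.sum(),np.argwhere(d)[:,::-1].mean(0))
E
python3 look.py
```

```text
jig rect [586.98 -14.   146.39 176.19  56.86]
yellow [631.08 -42.45 127.39  14.16  56.88]
red [547.44  11.7   41.02   3.28  59.11]
post [[611.01584132 -27.95942829]] 28 [331.17857143 233.        ]
```

Call:
play_rows(
  rows=[
    [0.027,-0.039,0,0,0,-0.12,0],
    [0.054,-0.078,0,0,0,-0.24,0],
    [0.081,-0.117,0,0,0,-0.36,0],
    [0.108,-0.156,0,0,0,-0.48,0],
    [0.135,-0.195,0,0,0,-0.6,0],
    [0.162,-0.234,0,0,0,-0.72,0],
    [0.189,-0.273,0,0,0,-0.84,0],
    [0.216,-0.312,0,0,0,-0.96,0],
    [0.243,-0.351,0,0,0,-1.08,0],
    [0.27,-0.39,0,0,0,-1.2,0],
  ],
  newtons=5,
)

```text
clock: 1.85
tool_pos: [489.5, 112.8, 192.6]
eef_rot: [[0.043, 0.999, 0.0], [0.999, -0.043, 0.0], [0.0, 0.0, -1.0]]
wrist_force: [1.1, 0.2, -0.9]
width: 0.188
finger_force: 0.0
```

Call:
play_rows(
  rows=[
    [0.022,-0.032,0,0,0,-0.11,0],
    [0.044,-0.064,0,0,0,-0.22,0],
    [0.066,-0.096,0,0,0,-0.33,0],
    [0.088,-0.128,0,0,0,-0.44,0],
    [0.11,-0.161,0,0,0,-0.54,0],
    [0.11,-0.161,-0.03,0,0,-0.54,0],
    [0.11,-0.161,-0.06,0,0,-0.54,0],
    [0.11,-0.161,-0.09,0,0,-0.54,0],
    [0.11,-0.161,-0.11,0,0,-0.54,0],
    [0.11,-0.161,-0.12,0,0,-0.54,0],
  ],
)

```text
clock: 2.85
tool_pos: [597.7, -46.2, 70.5]
eef_rot: [[0.546, 0.838, -0.003], [0.838, -0.546, 0.0], [-0.001, -0.002, -1.0]]
wrist_force: [0.2, -0.6, -0.1]
width: 0.009
finger_force: 0.0
```

```bash
python3 - <<'E'
from h import *
s=r.state(); print(s["clock"],np.round(s["tool_pos"],1),np.round(s["eef_rot"],3).tolist(),s["wrist_force"],np.round(s["joint_pos"],2),s["width"])
for c,b in (("top",(260,170,400,310)),("scene",(250,160,410,300))):
    im=r.read_camera(c)[b[1]:b[3],b[0]:b[2],::-1]; cv2.imwrite(f"pics/{c}1.png",im)
a=[cv2.resize(cv2.imread(f"pics/{c}1.png"),(400,400),interpolation=cv2.INTER_CUBIC) for c in("top","scene")]
cv2.imwrite("pics/both1.png",np.hstack(a))
E
```

```text
2.85 [597.7 -46.2  70.5] [[0.546, 0.838, -0.003], [0.838, -0.546, 0.0], [-0.001, -0.002, -1.0]] [ 0.2280714  -0.57147566 -0.08697817] [-0.15  0.58  1.62 -0.    0.94  0.42] 0.008542647078791711
```

View pics/both1.png

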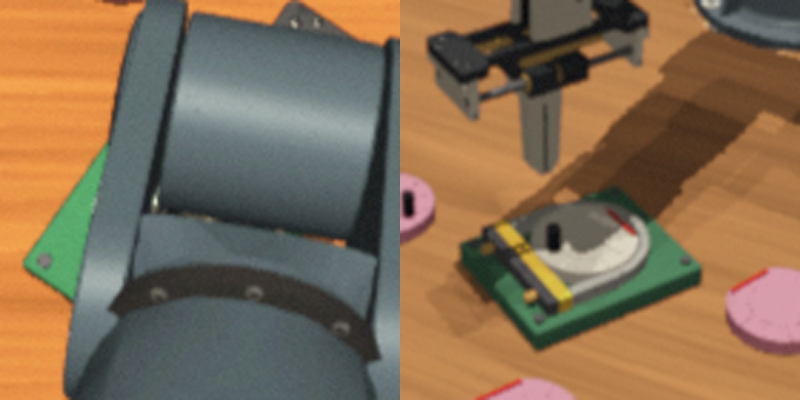

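The top view is blocked by the arm, but the scene view shows the plate and post clear, with the closed fingers above the -v side of the post. I'll go down and build the arc table.

Call:
play_rows(
  rows=[
    [0,0,-0.012,0,0,0,0],
    [0,0,-0.024,0,0,0,0],
    [0,0,-0.032,0,0,0,0],
    [0,0,-0.032,0,0,0,0],
    [0.001,0.0017,-0.032,0,0,0,0],
    [0.002,0.0034,-0.032,0,0,0,0],
    [0.003,0.005,-0.032,0,0,0,0],
    [0.004,0.0065,-0.032,0,0,0,0],
    [0.0045,0.0073,-0.032,0,0,0,0],
    [0.005,0.008,-0.032,0,0,0,0],
  ],
)

```text
clock: 3.95
tool_pos: [603.7, -38.2, 40.5]
eef_rot: [[0.546, 0.838, 0.0], [0.838, -0.546, 0.0], [0.0, 0.0, -1.0]]
wrist_force: [0.9, -0.1, 0.5]
width: 0.005
finger_force: 0.0
```

```bash
cat >> h.py <<'E'
U=np.array([.838,-.546]); V=np.array([.546,.838]); O=np.array([591.2,-16.7])
def juv(p): q=np.array(p)[:2]-O; return q@U,q@V
def see(name):
    b=(250,160,410,300); im=r.read_camera("scene")[b[1]:b[3],b[0]:b[2],::-1]
    cv2.imwrite(name,cv2.resize(im,None,fx=4,fy=4,interpolation=cv2.INTER_CUBIC))
def arc(step,n=10,C=(-11,0)):
    "rigid turn of the tool about C (jig u,v) from where it is"
    p=np.array(r.state()["tool_pos"])[:2]; c=O+C[0]*U+C[1]*V
    print("uv",np.round(juv(p),1),"F",np.round(r.state()["wrist_force"],1))
    for k in range(1,n+1):
        a=np.radians(step*k); M=np.array([[np.cos(a),-np.sin(a)],[np.sin(a),np.cos(a)]])
        print(np.round((c+M@(p-c)-p)/1000,4).tolist(),round(a,3))
E
python3 -c "
from h import *
arc(4)"
```

```text
uv [ 22.2 -11.2] F [ 0.9 -0.1  0.5]
[0.0019, 0.0016] 0.07
[0.0036, 0.0033] 0.14
[0.0052, 0.0051] 0.209
[0.0067, 0.007] 0.279
[0.0081, 0.0091] 0.349
[0.0093, 0.0112] 0.419
[0.0104, 0.0134] 0.489
[0.0113, 0.0157] 0.559
[0.012, 0.018] 0.628
[0.0126, 0.0204] 0.698
```

Call:
play_rows(
  rows=[
    [0.0019,0.0016,0,0,0,0.07,0],
    [0.0036,0.0033,0,0,0,0.14,0],
    [0.0052,0.0051,0,0,0,0.21,0],
    [0.0067,0.007,0,0,0,0.28,0],
    [0.0081,0.0091,0,0,0,0.35,0],
  ],
)

```text
clock: 4.45
tool_pos: [611.8, -29.2, 40.4]
eef_rot: [[0.223, 0.975, -0.0], [0.975, -0.223, -0.0], [-0.0, -0.0, -1.0]]
wrist_force: [0.4, -0.6, -0.5]
width: 0.005
finger_force: 0.0
```

```bash
python3 -c "
from h import *
arc(4)
see('pics/s2.png')"
```

```text
uv [24.   0.8] F [ 0.4 -0.6 -0.5]
[0.0012, 0.0021] 0.07
[0.0023, 0.0043] 0.14
[0.0032, 0.0066] 0.209
[0.0039, 0.0089] 0.279
[0.0045, 0.0113] 0.349
[0.0049, 0.0137] 0.419
[0.0052, 0.0161] 0.489
[0.0053, 0.0186] 0.559
[0.0052, 0.021] 0.628
[0.0049, 0.0235] 0.698
```

View pics/s2.png

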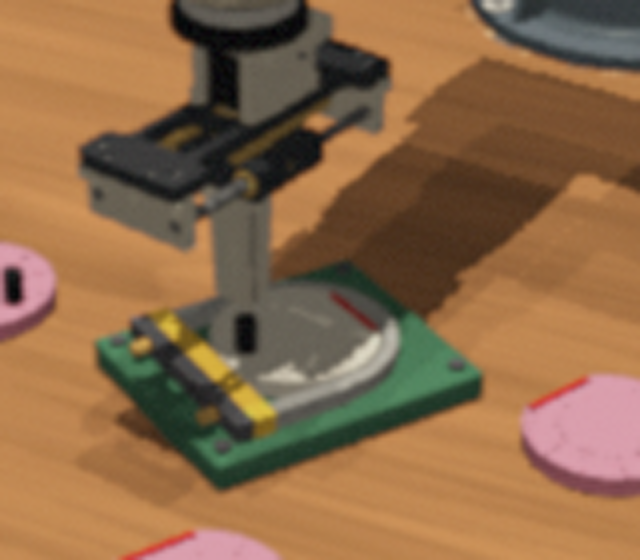

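```bash
python3 -c "
from h import *
print('post scene',world('scene',[250+245/4,160+333/4],45), juv(world('scene',[250+245/4,160+333/4],45)[0]))
def proj(X):
    p=r.camera_params('scene'); f=240/np.tan(np.radians(p['fovy']/2)); c=np.array(p['R'])@X+np.array(p['t']); return (np.array([p['cx']+f*c[0]/c[2],p['cy']+f*c[1]/c[2]])-[250,160])*4
print('tcp',proj(np.array(r.state()['tool_pos'])),'post est',proj(np.array([611,-28,45])))
print('jig corners',[proj(np.array([*(O+a*U+b*V),20])).round() for a,b in((-95,-75),(85,-75),(85,75),(-95,75))])
im=cv2.imread('pics/top0.png')[:,:,::-1]
for z in(34,47,56): print(z,juv(world('top',[331.2,233],z)[0]))
"
```

```text
post scene [[615.94154645 -23.33191832]] (np.float64(24.35444332998815), np.float64(7.9513368138004035))
tcp [239.5274842  333.75963729] post est [241.57105911 326.79619088]
jig corners [array([342., 250.]), array([ 86., 331.]), array([212., 460.]), array([481., 365.])]
34 (np.float64(24.206710114581828), np.float64(1.9505842194544016))
47 (np.float64(22.77681536915457), np.float64(1.349987252129726))
56 (np.float64(21.786888237704915), np.float64(0.9341893516741702))
```

```bash
python3 -c "
from h import *
im=r.read_camera('scene')[215:270,285:350,::-1]
cv2.imwrite('pics/s3.png',cv2.resize(im,None,fx=10,fy=10,interpolation=cv2.INTER_LANCZOS4))"
```

```text
(no output)
```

View pics/s3.png

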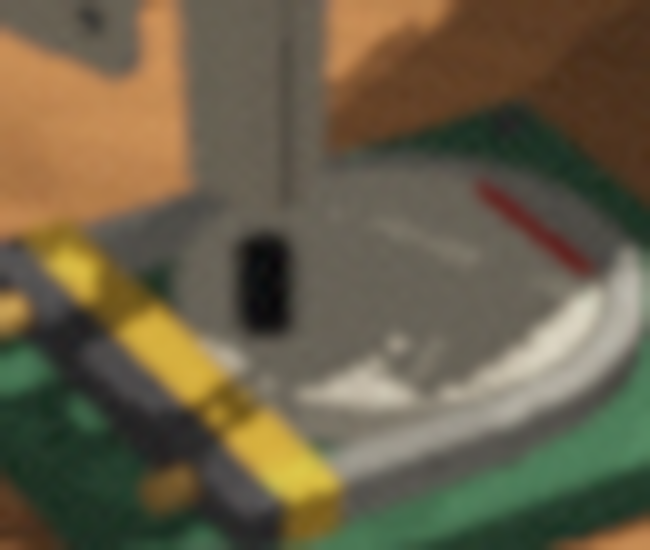

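```bash
python3 -c "
from h import *
im=r.read_camera('scene')[215:270,290:345,::-1]
g=np.clip((im.astype(float)-70)*4,0,255).astype(np.uint8)
cv2.imwrite('pics/s4.png',cv2.resize(g,None,fx=10,fy=10,interpolation=cv2.INTER_CUBIC))"
```

```text
(no output)
```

View pics/s4.png

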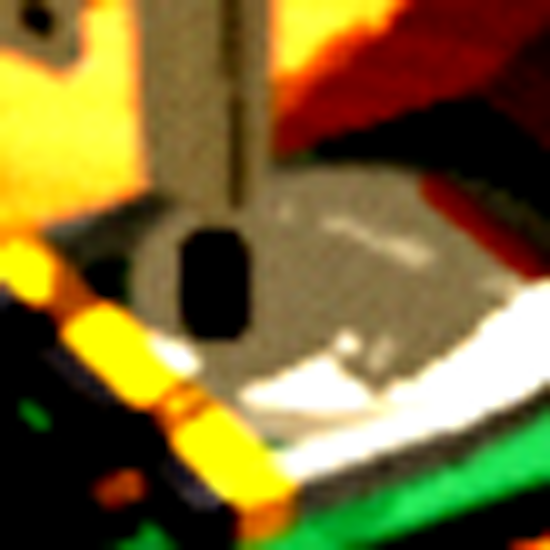

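```bash
python3 -c "
from h import *
def proj(X,n='scene'):
    p=r.camera_params(n); f=240/np.tan(np.radians(p['fovy']/2)); c=np.array(p['R'])@X+np.array(p['t']); return np.array([p['cx']+f*c[0]/c[2],p['cy']+f*c[1]/c[2]]).round(1)
print(proj(np.array([597.7,-46.2,70.5])), 'seen 306,220')
print(proj(np.array(r.state()['tool_pos'])),'seen ~312,236')
print(proj(np.array([0,0,0])),'base foot'); p=r.camera_params('scene'); R=np.array(p['R']); print(R@R.T, -R.T@np.array(p['t']))
s=r.state(); print(s)
im=cv2.imread('pics/scene1.png'); print(im.shape); cv2.imwrite('pics/s5.png',cv2.resize(im[:,:],None,fx=4,fy=4))
"
```

```text
[305.8 227.7] seen 306,220
[309.8 243.4] seen ~312,236
[406.2 159. ] base foot
[[ 1.00000000e+00  7.75879999e-17  3.48969832e-17]
 [ 7.75879999e-17  1.00000000e+00 -1.38981947e-16]
 [ 3.48969832e-17 -1.38981947e-16  1.00000000e+00]] [1617.11241862  481.89111485  785.61271729]
{'clock': 4.6, 'joint_pos': array([-1.23608465e-01,  6.44909599e-01,  1.59643427e+00, -1.49236439e-06,
        9.00273714e-01,  1.05648160e-01]), 'joint_vel': array([-0.00556087, -0.00383867,  0.00070028, -0.00238882, -0.00108692,
        0.02301045]), 'effort': array([ 2.09291652e-01, -6.08536220e+01, -2.39529115e+01,  7.19687389e-02,
        1.22176908e-02, -4.55252817e-01]), 'tool_pos': array([611.71192102, -29.14308148,  40.42758341]), 'eef_rot': array([[ 2.27252759e-01,  9.73835809e-01, -2.48843756e-05],
       [ 9.73835809e-01, -2.27252759e-01,  1.91342864e-06],
       [-3.79167768e-06, -2.46681280e-05, -1.00000000e+00]]), 'wrist_force': array([ 0.65771589,  0.38822069, -0.47323391]), 'ft_torque': array([-0.08504978,  0.07872154,  0.00142014]), 'finger_force': 0.0, 'width': 0.006497955484115891}
(140, 160, 3)
```

The scene views show the fingertip about 7.5 px (about 19 mm) above where the reported TCP projects, while the robot's foot projects correctly. So the tip is really near z≈59 and passed over the post without touching, which also explains the zero force. I'll back off and go down carefully, watching the force.

Call:
play_rows(
  rows=[
    [-0.0045,-0.0057,0,0,0,-0.12,0],
    [-0.009,-0.0115,0,0,0,-0.24,0],
    [-0.0136,-0.0172,0,0,0,-0.35,0],
    [-0.0136,-0.0172,0,0,0,-0.35,0],
    [-0.0136,-0.0172,-0.002,0,0,-0.35,0],
    [-0.0136,-0.0172,-0.004,0,0,-0.35,0],
    [-0.0136,-0.0172,-0.005,0,0,-0.35,0],
    [-0.0136,-0.0172,-0.006,0,0,-0.35,0],
    [-0.0136,-0.0172,-0.006,0,0,-0.35,0],
  ],
)

```text
clock: 5.5
tool_pos: [598.1, -46.3, 34.2]
eef_rot: [[0.546, 0.838, -0.0], [0.838, -0.546, 0.0], [-0.0, -0.0, -1.0]]
wrist_force: [0.8, -0.6, 0.7]
width: 0.009
finger_force: 0.0
```

Call:
play_rows(
  rows=[
    [0,0,-0.0005,0,0,0,0],
    [0,0,-0.001,0,0,0,0],
    [0,0,-0.001,0,0,0,0],
  ],
)

```text
clock: 5.8
tool_pos: [598.1, -46.4, 33.4]
eef_rot: [[0.546, 0.838, -0.0], [0.838, -0.546, 0.0], [-0.0, -0.0, -1.0]]
wrist_force: [0.9, -0.7, 0.3]
width: 0.006
finger_force: 0.0
```

Call:
play_rows(
  rows=[
    [0,0,-0.0005,0,0,0,0],
    [0,0,-0.001,0,0,0,0],
    [0,0,-0.001,0,0,0,0],
  ],
)

```text
clock: 6.1
tool_pos: [598.0, -46.4, 32.3]
eef_rot: [[0.546, 0.838, -0.0], [0.838, -0.546, 0.0], [-0.0, -0.0, -1.0]]
wrist_force: [-0.1, -0.2, 0.7]
width: 0.009
finger_force: 0.0
```

Confirmed: at a reported 32 mm there is no contact with the plate top at 34 mm. I'll use a reported z of about 25 for a real tip near 44.

Call:
play_rows(
  rows=[
    [0,0,-0.002,0,0,0,0],
    [0,0,-0.004,0,0,0,0],
    [0,0,-0.006,0,0,0,0],
    [0,0,-0.0075,0,0,0,0],
    [0.001,0.0017,-0.0075,0,0,0,0],
    [0.002,0.0033,-0.0075,0,0,0,0],
    [0.003,0.005,-0.0075,0,0,0,0],
    [0.004,0.0065,-0.0075,0,0,0,0],
    [0.0045,0.0073,-0.0075,0,0,0,0],
    [0.005,0.008,-0.0075,0,0,0,0],
  ],
)

```text
clock: 7.1
tool_pos: [603.1, -38.4, 25.0]
eef_rot: [[0.546, 0.838, -0.0], [0.838, -0.546, -0.0], [-0.0, 0.0, -1.0]]
wrist_force: [-0.6, -0.9, -0.6]
width: 0.003
finger_force: 0.5
```

```bash
python3 -c "
from h import *
arc(4)"
```

```text
uv [ 21.8 -11.6] F [-0.6 -0.9 -0.6]
[0.0019, 0.0015] 0.07
[0.0036, 0.0032] 0.14
[0.0053, 0.005] 0.209
[0.0068, 0.0069] 0.279
[0.0082, 0.0089] 0.349
[0.0094, 0.011] 0.419
[0.0105, 0.0132] 0.489
[0.0114, 0.0154] 0.559
[0.0122, 0.0177] 0.628
[0.0128, 0.0201] 0.698
```

Call:
play_rows(
  rows=[
    [0.0019,0.0015,0,0,0,0.07,0],
    [0.0036,0.0032,0,0,0,0.14,0],
    [0.0053,0.005,0,0,0,0.21,0],
  ],
)

```text
clock: 7.4
tool_pos: [608.4, -33.8, 25.0]
eef_rot: [[0.357, 0.934, -0.0], [0.934, -0.357, -0.001], [-0.001, -0.0, -1.0]]
wrist_force: [-0.5, -3.2, -0.5]
width: 0.001
finger_force: 1.4
```

Call:
play_rows(
  rows=[
    [0.0015,0.0019,0,0,0,0.07,0],
    [0.0029,0.0039,0,0,0,0.14,0],
    [0.0041,0.006,0,0,0,0.21,0],
  ],
)

```text
clock: 7.7
tool_pos: [612.7, -27.8, 25.0]
eef_rot: [[0.154, 0.988, 0.0], [0.988, -0.154, -0.001], [-0.001, 0.0, -1.0]]
wrist_force: [1.5, -1.7, 0.3]
width: 0.004
finger_force: 1.3
```

```bash
cat > ang.py <<'E'
from h import *
im=r.read_camera("scene"); m=masks(im); h=cv2.cvtColor(im,cv2.COLOR_RGB2HSV).astype(int)
red=((h[...,0]<5)|(h[...,0]>175))&(h[...,1]>140)&(h[...,2]>60)
k=np.argwhere(red[222:268,300:350])[:,::-1]+[300,222]
w=world("scene",k,34); c=w.mean(0); e=np.linalg.svd(w-c)[2][0]
j=np.array(juv(c)); d=np.array([e@U,e@V]); print("red",len(k),"uv",j.round(1),"line angle from v",round(np.degrees(np.arctan2(-d[0],d[1]))%180,1))
dk=blob((h[...,2]<40),(295,225,345,262)); q=np.argwhere(dk)[:,::-1]; print("post",len(q),np.round(juv(world("scene",q.mean(0),45)[0]),1))
E
python3 ang.py; python3 -c "
from h import *
arc(4.5)"
```

```text
red 5 uv [-50.   -8.3] line angle from v 23.6
post 35 [20.  19.6]
uv [24.   2.8] F [ 0.2 -1.  -0.4]
[0.0012, 0.0025] 0.079
[0.0022, 0.005] 0.157
[0.0031, 0.0077] 0.236
[0.0037, 0.0103] 0.314
[0.0041, 0.0131] 0.393
[0.0043, 0.0158] 0.471
[0.0042, 0.0186] 0.55
[0.004, 0.0213] 0.628
[0.0035, 0.024] 0.707
[0.0028, 0.0267] 0.785
```

Contact is light (about 3 N) and the plate is turning. I'll continue the arc.

Call:
play_rows(
  rows=[
    [0.0012,0.0025,0,0,0,0.079,0],
    [0.0022,0.005,0,0,0,0.157,0],
    [0.0031,0.0077,0,0,0,0.236,0],
    [0.0037,0.0103,0,0,0,0.314,0],
    [0.0041,0.0131,0,0,0,0.393,0],
    [0.0043,0.0158,0,0,0,0.471,0],
    [0.0042,0.0186,0,0,0,0.55,0],
    [0.004,0.0213,0,0,0,0.628,0],
  ],
)

```text
clock: 8.55
tool_pos: [617.2, -6.3, 25.2]
eef_rot: [[-0.454, 0.891, 0.002], [0.891, 0.454, -0.0], [-0.001, 0.001, -1.0]]
wrist_force: [2.8, -2.1, -0.5]
width: 0.01
finger_force: 1.6
```

```bash
python3 ang.py; python3 -c "
from h import *
arc(4.5)"
```

```text
red 0 uv [nan nan] line angle from v 123.1
post 40 [ 4.1 35.7]
uv [15.8 23.1] F [ 0.6 -1.2  0.2]
[-0.0005, 0.0027] 0.079
[-0.0012, 0.0054] 0.157
[-0.0021, 0.0081] 0.236
[-0.0032, 0.0106] 0.314
[-0.0045, 0.0131] 0.393
[-0.006, 0.0154] 0.471
[-0.0076, 0.0176] 0.55
[-0.0095, 0.0197] 0.628
[-0.0115, 0.0216] 0.707
[-0.0136, 0.0234] 0.785ang.py:5: RuntimeWarning: Mean of empty slice.
  w=world("scene",k,34); c=w.mean(0); e=np.linalg.svd(w-c)[2][0]
  ret = um.true_divide(
```

Call:
play_rows(
  rows=[
    [-0.0005,0.0027,0,0,0,0.079,0],
    [-0.0012,0.0054,0,0,0,0.157,0],
    [-0.0021,0.0081,0,0,0,0.236,0],
    [-0.0032,0.0106,0,0,0,0.314,0],
    [-0.0045,0.0131,0,0,0,0.393,0],
    [-0.006,0.0154,0,0,0,0.471,0],
    [-0.0076,0.0176,0,0,0,0.55,0],
    [-0.0095,0.0197,0,0,0,0.628,0],
    [-0.0115,0.0216,0,0,0,0.707,0],
  ],
)

```text
clock: 9.5
tool_pos: [605.6, 15.6, 25.2]
eef_rot: [[-0.924, 0.384, 0.002], [0.384, 0.924, 0.0], [-0.001, 0.001, -1.0]]
wrist_force: [2.5, 0.6, -0.4]
width: 0.004
finger_force: 1.2
```

```bash
python3 ang.py 2>/dev/null; python3 -c "
from h import *
arc(4.5);print(r.state()['joint_pos'])"
```

```text
red 7 uv [ -0.9 -35. ] line angle from v 105.6
post 22 [-17.4  43.6]
uv [-6.  34.9] F [2.9 0.8 0.9]
[-0.0021, 0.0017] 0.079
[-0.0044, 0.0033] 0.157
[-0.0068, 0.0047] 0.236
[-0.0093, 0.0059] 0.314
[-0.0119, 0.0069] 0.393
[-0.0146, 0.0076] 0.471
[-0.0173, 0.0082] 0.55
[-0.02, 0.0086] 0.628
[-0.0228, 0.0087] 0.707
[-0.0255, 0.0086] 0.785
[-5.08846882e-02  6.56429492e-01  1.62306015e+00  2.34661398e-04
  8.61156357e-01 -1.23324540e+00]
```

Call:
play_rows(
  rows=[
    [-0.0021,0.0017,0,0,0,0.079,0],
    [-0.0044,0.0033,0,0,0,0.157,0],
    [-0.0068,0.0047,0,0,0,0.236,0],
    [-0.0093,0.0059,0,0,0,0.314,0],
    [-0.0119,0.0069,0,0,0,0.393,0],
    [-0.0146,0.0076,0,0,0,0.471,0],
    [-0.0173,0.0082,0,0,0,0.55,0],
    [-0.02,0.0086,0,0,0,0.628,0],
    [-0.0228,0.0087,0,0,0,0.707,0],
  ],
)

```text
clock: 10.45
tool_pos: [582.6, 24.2, 25.1]
eef_rot: [[-0.952, -0.307, 0.001], [-0.307, 0.952, 0.0], [-0.001, -0.0, -1.0]]
wrist_force: [2.7, 0.8, 0.1]
width: 0.005
finger_force: 1.2
```

```bash
python3 ang.py 2>/dev/null; python3 -c "
from h import *
arc(4.5);print(r.state()['joint_pos'])"
```

```text
red 9 uv [ 23.8 -17.4] line angle from v 150.0
uv [-29.9  29.4] F [1.8 1.4 0.7]
[-0.0027, -0.0001] 0.079
[-0.0055, -0.0004] 0.157
[-0.0082, -0.0009] 0.236
[-0.0108, -0.0017] 0.314
[-0.0134, -0.0026] 0.393
[-0.0159, -0.0037] 0.471
[-0.0183, -0.005] 0.55
[-0.0206, -0.0066] 0.628
[-0.0227, -0.0082] 0.707
[-0.0247, -0.0101] 0.785
[-3.83944141e-02  6.24128400e-01  1.68666998e+00  2.28685480e-04
  8.30196462e-01 -1.92654188e+00]
```

Call:
play_rows(
  rows=[
    [-0.0027,-0.0001,0,0,0,0.079,0],
    [-0.0055,-0.0004,0,0,0,0.157,0],
    [-0.0082,-0.0009,0,0,0,0.236,0],
    [-0.0108,-0.0017,0,0,0,0.314,0],
    [-0.0134,-0.0026,0,0,0,0.393,0],
  ],
)

```text
clock: 11.0
tool_pos: [569.3, 21.6, 25.2]
eef_rot: [[-0.762, -0.648, 0.001], [-0.648, 0.762, 0.0], [-0.001, -0.001, -1.0]]
wrist_force: [2.8, 0.8, 0.3]
width: 0.007
finger_force: 1.2
```

```bash
python3 ang.py 2>/dev/null; python3 -c "
from h import *
arc(3)
im=r.read_camera('scene')[215:270,290:345,::-1]
cv2.imwrite('pics/s6.png',cv2.resize(im,None,fx=10,fy=10,interpolation=cv2.INTER_CUBIC))"
```

```text
red 10 uv [29.7  1.6] line angle from v 173.6
uv [-39.6  19.8] F [1.6 0.9 0.4]
[-0.0017, -0.0007] 0.052
[-0.0033, -0.0015] 0.105
[-0.0049, -0.0025] 0.157
[-0.0064, -0.0034] 0.209
[-0.0079, -0.0045] 0.262
[-0.0093, -0.0056] 0.314
[-0.0107, -0.0068] 0.367
[-0.0119, -0.0081] 0.419
[-0.0132, -0.0095] 0.471
[-0.0143, -0.0109] 0.524
```

View pics/s6.png

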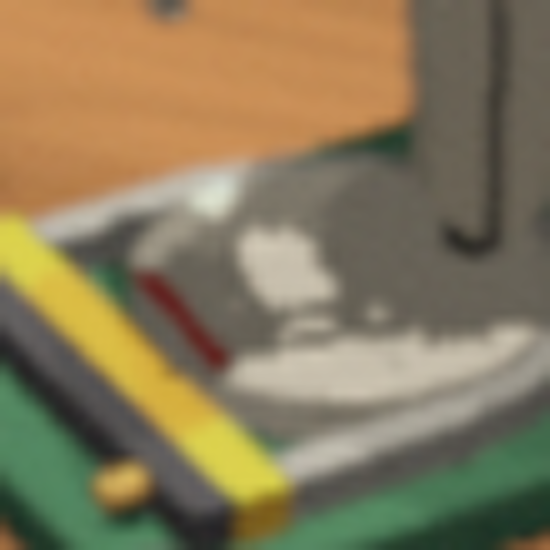

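```bash
cat > rel.py <<'E'
from h import *
def fit(mask,roi,z,edge=False):
    w=world("scene",np.argwhere(mask[roi[1]:roi[3],roi[0]:roi[2]])[:,::-1]+roi[:2],z)
    c=w.mean(0); e=np.linalg.svd(w-c)[2][0]; e=e*np.sign(e@V)
    return np.round(juv(c),1),round(np.degrees(np.arctan2(-(e@U),e@V)),1),len(w)
ims=np.mean([r.read_camera("scene") for _ in range(4)],0).astype(np.uint8)
h=cv2.cvtColor(ims,cv2.COLOR_RGB2HSV).astype(int); H,S,Vv=h[...,0],h[...,1],h[...,2]
red=((H<8)|(H>172))&(S>90)&(Vv>50); yel=(H>20)&(H<35)&(S>140)&(Vv>110)
roi=(296,232,330,272); print("red",fit(red,roi,34)); print("yel",fit(yel,(288,230,325,272),34))
E
python3 rel.py; python3 -c "
from h import *
a=290+np.array([[14.5,-47.8],[22.2,-38.5],[2.2,-53.2],[29.2,-26.5]])
w=world('scene',a,34)
for i in(0,2):
  e=w[i+1]-w[i]; print(np.degrees(np.arctan2(-(e@U),e@V)))"
```

```text
red (array([29.3,  1.3]), np.float64(-5.9), 26)
yel (array([49.2, 14.7]), np.float64(-2.0), 209)
-5.624940056591849
-0.6913285922966468
```

Call:
play_rows(
  rows=[
    [-0.0009,-0.0003,0,0,0,0.026,0],
    [-0.0017,-0.0007,0,0,0,0.052,0],
    [-0.0025,-0.0011,0,0,0,0.078,0],
    [-0.0028,-0.0012,0,0,0,0.087,0],
    [-0.0028,-0.0012,0,0,0,0.087,0],
  ],
)

```text
clock: 11.8
tool_pos: [565.9, 20.4, 24.9]
eef_rot: [[-0.701, -0.713, -0.0], [-0.713, 0.701, 0.0], [0.0, 0.0, -1.0]]
wrist_force: [2.1, 1.5, -0.4]
width: 0.003
finger_force: 0.8
```

```bash
python3 rel.py; python3 -c "
from h import *
s=r.state();print(juv(s['tool_pos']),s['joint_pos'][5],s['wrist_force'])"
```

```text
red (array([29.9,  4.7]), np.float64(0.9), 27)
yel (array([49. , 14.8]), np.float64(-1.7), 209)
(np.float64(-41.38649641179547), np.float64(17.27935245015432)) -2.40997480100365 [ 2.14488097  1.01826123 -0.01479963]
```

Call:
play_rows(
  rows=[
    [0.004,0.006,0,0,0,0.05,0],
    [0.0082,0.0126,0,0,0,0.1,0],
    [0.0,0.018,0,0,0,0.15,0],
    [-0.01,0.0245,0,0,0,0.2,0],
    [-0.0245,0.034,0,0,0,0.2,0],
    [-0.032,0.026,0,0,0,0.2,0],
    [-0.0365,0.018,0,0,0,0.2,0],
    [-0.041,0.0095,0,0,0,0.2,0],
    [-0.041,0.0095,0,0,0,0.2,0],
  ],
)

```text
clock: 12.9
tool_pos: [524.8, 28.4, 24.9]
eef_rot: [[-0.547, -0.837, -0.0], [-0.837, 0.547, -0.0], [0.0, 0.0, -1.0]]
wrist_force: [0.6, 1.0, 0.5]
width: 0.004
finger_force: 0.0
```

```bash
python3 rel.py; python3 -c "
from h import *
s=r.state();print(juv(s['tool_pos']),s['joint_pos'][5],s['wrist_force'],s['eef_rot'][:,1]); 
im=r.read_camera('scene')[200:270,290:370,::-1]
cv2.imwrite('pics/s7.png',cv2.resize(im,None,fx=8,fy=8,interpolation=cv2.INTER_CUBIC))"
```

```text
red (array([30.3,  6. ]), np.float64(-1.2), 29)
yel (array([49. , 14.5]), np.float64(-1.8), 208)
(np.float64(-80.5887361110881), np.float64(2.961777630333027)) -2.595589819977997 [-0.45036116 -0.31260783  0.49911424] [-8.37612987e-01  5.46264084e-01 -1.83570424e-04]
```

View pics/s7.png

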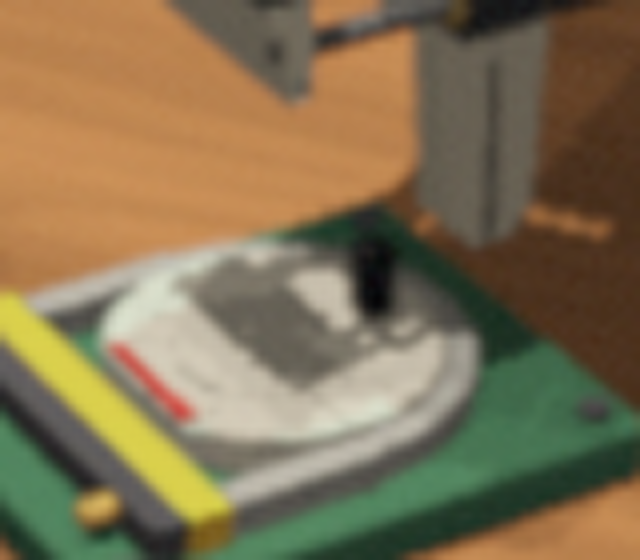

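```bash
python3 -c "
from h import *
print(juv(world('scene',[290+373/8,200+278/8],45)[0]), juv(world('scene',[290+485/8,200+245/8],44)[0]))
for a in ([110,345],[190,415]): print(juv(world('scene',[290+a[0]/8,200+a[1]/8],34)[0]))"
```

```text
(np.float64(-44.95965836929364), np.float64(7.491455452006615)) (np.float64(-84.07982893527728), np.float64(8.018265029404846))
(np.float64(30.679626250013627), np.float64(-15.931738783765145))
(np.float64(29.166728675926148), np.float64(27.22151331591411))
```

The red flat is parallel to the yellow bar (about -1.2° against -1.8°) and the finger stands behind the post. Now the push home, first up to contact.

Call:
play_rows(
  rows=[
    [0.0005,0.0008,-0.0015,0,0,0,0],
    [0.0005,0.0008,-0.003,0,0,0,0],
    [0.003,-0.0008,-0.003,0,0,0,0],
    [0.0055,-0.0024,-0.003,0,0,0,0],
    [0.008,-0.0041,-0.003,0,0,0,0],
    [0.0089,-0.0046,-0.003,0,0,0,0],
    [0.0097,-0.0052,-0.003,0,0,0,0],
    [0.0106,-0.0057,-0.003,0,0,0,0],
  ],
)

```text
clock: 13.95
tool_pos: [535.6, 24.1, 21.9]
eef_rot: [[-0.546, -0.838, -0.0], [-0.838, 0.546, -0.0], [0.0, 0.0, -1.0]]
wrist_force: [0.0, -0.2, 0.2]
width: 0.009
finger_force: 0.0
```

Call:
play_rows(
  rows=[
    [0.0008,-0.0005,0,0,0,0,0],
    [0.0017,-0.0011,0,0,0,0,0],
    [0.0025,-0.0016,0,0,0,0,0],
    [0.0034,-0.0022,0,0,0,0,0],
  ],
)

```text
clock: 14.35
tool_pos: [538.8, 22.0, 21.9]
eef_rot: [[-0.546, -0.838, -0.0], [-0.838, 0.546, 0.0], [0.0, 0.0, -1.0]]
wrist_force: [-1.2, -0.3, -0.1]
width: 0.008
finger_force: 0.7
```

Call:
play_rows(
  rows=[
    [0.0008,-0.0005,0,0,0,0,0],
    [0.0017,-0.0011,0,0,0,0,0],
    [0.0025,-0.0016,0,0,0,0,0],
  ],
)

```text
clock: 14.65
tool_pos: [541.5, 20.4, 21.9]
eef_rot: [[-0.546, -0.838, -0.0], [-0.838, 0.546, 0.0], [0.0, 0.0, -1.0]]
wrist_force: [-1.4, 0.8, 0.7]
width: 0.008
finger_force: 0.7
```

Call:
play_rows(
  rows=[
    [0.0008,-0.0005,0,0,0,0,0],
    [0.0017,-0.0011,0,0,0,0,0],
    [0.0025,-0.0016,0,0,0,0,0],
  ],
)

```text
clock: 14.95
tool_pos: [544.1, 18.7, 21.9]
eef_rot: [[-0.546, -0.838, -0.0], [-0.838, 0.546, -0.0], [0.0, -0.0, -1.0]]
wrist_force: [-0.9, 1.0, -0.7]
width: 0.004
finger_force: 0.7
```

```bash
python3 rel.py; python3 -c "
from h import *
s=r.state();print(juv(s['tool_pos']),s['wrist_force'])"
```

```text
red (array([36.1,  2.7]), np.float64(1.0), 24)
yel (array([48.9, 14.6]), np.float64(-1.6), 208)
(np.float64(-58.72557558195698), np.float64(3.9878149033985006)) [-0.67426659  0.55834848  0.27524375]
```

Call:
play_rows(
  rows=[
    [0.0008,-0.0005,0,0,0,0,0],
    [0.0013,-0.0008,0,0,0,0,0],
    [0.0017,-0.0011,0,0,0,0,0],
  ],
)

```text
clock: 15.45
tool_pos: [545.7, 17.7, 22.0]
eef_rot: [[-0.546, -0.838, -0.0], [-0.838, 0.546, 0.0], [-0.0, 0.0, -1.0]]
wrist_force: [-0.9, 0.6, 1.3]
width: 0.006
finger_force: 1.1
```

Call:
play_rows(
  rows=[
    [0.0004,-0.0003,0,0,0,0,0],
    [0.0008,-0.0005,0,0,0,0,0],
  ],
)

```text
clock: 15.65
tool_pos: [546.1, 17.3, 21.8]
eef_rot: [[-0.546, -0.838, -0.001], [-0.838, 0.546, 0.0], [0.0, 0.001, -1.0]]
wrist_force: [-4.1, 1.9, 3.5]
width: 0.006
finger_force: 2.6
```

Call:
play_rows(
  rows=[
    [0.0004,-0.0003,0,0,0,0,0],
    [0.0008,-0.0005,0,0,0,0,0],
  ],
)

```text
clock: 15.85
tool_pos: [546.2, 17.0, 21.7]
eef_rot: [[-0.546, -0.838, -0.002], [-0.838, 0.546, 0.0], [0.001, 0.002, -1.0]]
wrist_force: [-7.3, 5.3, 3.6]
width: 0.003
finger_force: 4.5
```

```bash
python3 rel.py; python3 -c "
from h import *
s=r.state();print(juv(s['tool_pos']),s['wrist_force'])"
```

```text
red (array([37.2,  1.7]), np.float64(0.2), 16)
yel (array([49.1, 14.2]), np.float64(-1.7), 204)
(np.float64(-56.14744957984068), np.float64(3.70165062666386)) [-5.56404905  3.92346562  3.54076978]
```

Call:
play_rows(
  rows=[
    [0.0003,-0.0002,0,0,0,0,0],
    [0.0003,-0.0002,0,0,0,0,0],
    [0.0003,-0.0002,0,0,0,0,0],
  ],
)

```text
clock: 16.35
tool_pos: [546.2, 16.9, 21.6]
eef_rot: [[-0.546, -0.838, -0.003], [-0.838, 0.546, 0.001], [0.001, 0.003, -1.0]]
wrist_force: [-7.7, 4.6, 4.2]
width: 0.003
finger_force: 4.7
```

```bash
python3 -c "
from h import *
for _ in range(4):
  r.read_camera('top'); s=r.state();print(np.round(juv(s['tool_pos']),2),s['wrist_force'].round(1))
print(s['clock'])"; python3 rel.py
```

```text
[-56.09   3.61] [-8.3  4.7  3.9]
[-56.05   3.6 ] [-8.1  3.9  4.9]
[-56.09   3.63] [-7.6  3.7  5. ]
[-56.03   3.61] [-7.2  4.6  4.8]
16.55
red (array([37.2,  1.7]), np.float64(0.2), 16)
yel (array([49.2, 14.6]), np.float64(-1.8), 204)
```

Call:
play_rows(
  rows=[
    [0.0002,-0.0001,0,0,0,0,0],
    [0.0002,-0.0001,0,0,0,0,0],
    [0.0002,-0.0001,0,0,0,0,0],
    [0.0002,-0.0001,0,0,0,0,0],
    [0.0002,-0.0001,0,0,0,0,0],
    [0.0002,-0.0001,0,0,0,0,0],
    [0.0002,-0.0001,0,0,0,0,0],
    [0.0002,-0.0001,0,0,0,0,0],
    [0.0002,-0.0001,0,0,0,0,0],
    [0.0002,-0.0001,0,0,0,0,0],
  ],
)

```text
clock: 17.75
tool_pos: [546.2, 16.9, 21.6]
eef_rot: [[-0.546, -0.838, -0.003], [-0.838, 0.546, 0.001], [0.001, 0.003, -1.0]]
wrist_force: [-8.9, 4.9, 5.6]
width: 0.008
finger_force: 5.1
```

```bash
python3 -c "
from h import *
s=r.state();print(np.round(juv(s['tool_pos']),2),s['wrist_force'].round(1), s['ft_torque'].round(2))"; python3 rel.py
```

```text
[-56.01   3.6 ] [-8.9  4.9  5.6] [0.88 1.44 0.  ]
red (array([37.2,  1.7]), np.float64(0.2), 16)
yel (array([49. , 14.2]), np.float64(-1.5), 202)
```

Call:
play_rows(
  rows=[
    [-0.002,0.0013,0,0,0,0,0],
    [-0.006,0.004,0,0,0,0,0],
    [-0.012,0.008,0,0,0,0,0],
    [-0.012,0.008,0.04,0,0,0,0],
    [-0.012,0.008,0.08,0,0,0,0],
    [-0.04,0.04,0.1,0,0,0,0],
    [-0.06,0.08,0.12,0,0,0,0],
    [-0.08,0.12,0.12,0,0,0,0],
    [-0.11,0.16,0.12,0,0,0,0],
    [-0.14,0.2,0.12,0,0,0,0],
  ],
)

```text
clock: 18.95
tool_pos: [406.4, 217.7, 142.1]
eef_rot: [[-0.546, -0.838, 0.001], [-0.838, 0.546, 0.0], [-0.001, -0.001, -1.0]]
wrist_force: [0.5, 1.2, -0.2]
width: 0.009
finger_force: 0.0
```

```bash
cat > sq.py <<'E'
from h import *
ims=np.mean([r.read_camera("top") for _ in range(4)],0).astype(np.uint8)
h=cv2.cvtColor(ims,cv2.COLOR_RGB2HSV).astype(int); H,S,Vv=h[...,0],h[...,1],h[...,2]
def fit(mask,roi,z):
    w=world("top",np.argwhere(mask[roi[1]:roi[3],roi[0]:roi[2]])[:,::-1]+roi[:2],z)
    c=w.mean(0); e=np.linalg.svd(w-c)[2][0]; e=e*np.sign(e@V)
    return np.round(juv(c),1),round(np.degrees(np.arctan2(-(e@U),e@V)),2),len(w)
roi=(300,195,375,275)
red=((H<8)|(H>172))&(S>90)&(Vv>50); yel=(H>20)&(H<35)&(S>140)&(Vv>110)
print("red",fit(red,roi,34)); print("yel",fit(yel,roi,34))
dk=blob((Vv<70),(300,240,345,285)); q=np.argwhere(dk)[:,::-1]; print("post",len(q),np.round(juv(world("top",q.mean(0),47)[0]),1))
cv2.imwrite("pics/t8.png",cv2.resize(ims[185:310,265:385,::-1],None,fx=4.8,fy=4.8,interpolation=cv2.INTER_CUBIC))
E
python3 sq.py; python3 rel.py
```

```text
red (array([37.6, -1.4]), np.float64(-0.04), 39)
yel (array([49. , -0.4]), np.float64(0.14), 509)
post 2 [-41.6  -4. ]
red (array([37.1,  1. ]), np.float64(0.6), 15)
yel (array([49.3, 13.8]), np.float64(-1.8), 201)
```

View pics/t8.png

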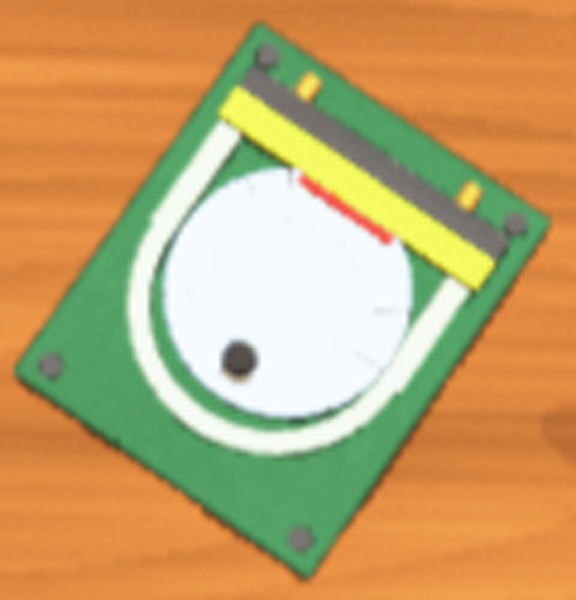

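The red flat lies along the yellow bar, with red at about (345,210) and the post opposite at (240,360). I'll do one sub-pixel check of squareness.

```bash
python3 - <<'E'
from h import *
im=np.mean([r.read_camera("top").astype(float) for _ in range(6)],0)
R,G,B=im[...,0],im[...,1],im[...,2]
yy,xx=np.mgrid[0:480,0:640]
W=world("top",np.c_[xx.ravel(),yy.ravel()],34)-O; u=(W@U).reshape(480,640); v=(W@V).reshape(480,640)
def ax(w,sel,n):
    w=w*sel; s=w.sum(); mu,mv=(w*u).sum()/s,(w*v).sum()/s
    c=np.array([[(w*(u-mu)**2).sum(),(w*(u-mu)*(v-mv)).sum()],[0,(w*(v-mv)**2).sum()]])/s
    print(n,mu.round(2),mv.round(2),np.degrees(.5*np.arctan2(-2*c[0,1],c[1,1]-c[0,0])).round(2))
ax(np.clip(R-G-40,0,None),(u>28)&(u<46)&(abs(v)<32),"red")
ax(np.clip(np.minimum(R,G)-B-60,0,None)*(R-G<60),(u>34)&(u<60)&(abs(v)<68),"yel")
def cen(w,sel,z):
    w=w*sel; return juv(world("top",[(w*xx).sum()/w.sum(),(w*yy).sum()/w.sum()],z)[0])
p=np.array(cen(np.clip(150-R,0,None),(np.hypot(u+41,v+0)<16),46)); print("post",p)
E
```

```text
red 37.95 -1.33 -0.36
yel 47.65 -0.31 0.01
post [-41.42177455  -1.01234597]
```

```bash
python3 -c "
from workcell import r
print(r.sign_off())"
```

```text
the job is handed in; nothing more can be done
None
```

The plate was turned half round by light pushes on its post, pressed on the bar with about 9–10 N for over a second, and the job handed in at about 20 s; in the top view its flat lies on the bar, square to within about 0.4°, and nothing else was touched.

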